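# Close up the cell-nest row

## Robot

A 7-joint arm with a two-finger parallel gripper is mounted at the origin on a cart in front of the work surface, level with it; the furniture and walls round the work are solid. World frame = base frame: x ahead of the robot, y to its left, z up, the work surface at z = 0. Lengths are in m, angles in rad, forces in N, time in s.
With the tool pointing down it reaches from about 0.4 to 0.875 m from the base axis. Payload 19.3 kg.
Tool frame: the origin (TCP) lies midway between the tips of the shut fingers; the grasp point (between the pads) lies 19 mm behind it; z points along the fingers, y is the line along which they close (so a half turn about z gives the same grasp; the last joint's range is limited). The gripper opens to 85 mm and grips with 20 to 120 N. Pads are 22 mm wide; open, the fingers measure 114 mm over their backs; the gripper's body (76 mm by 85 mm) begins 54 mm behind the grasp point. The pads swing forward as they close: fully open they stand 13 mm farther back than shut.
Start: joints at [-1.197, 0.521, -0.036, 1.599, 0.021, 1.021, -0.113], TCP at [0.268, 0.564, 0.231] pointing down, gripper open.
Joint ranges: [-2.91, 2.91], [-0.3, 2.13], [-1.5, 1.42], [0.17, 2.43], [-1.26, 4.41], [0.16, 1.93], [-2.52, 2.52]. Speed limits (rad/s): [1.89, 1.89, 2.39, 2.39, 3.01, 3.01, 3.01].

## Interface

Orientations are given as [roll, pitch, yaw] about the fixed x, y, z axes, in that order (R = Rz(yaw) Ry(pitch) Rx(roll)).
In Python, from workcell import * gives the robot as it stands. The module is installed in compiled form; this text tells all that it offers.
- The arm moves only by the tool play_rows, never from a script. Its argument "deltas" is a list of rows, each a list of 7 numbers: the shift along the tool's x, y, z in units of 500 mm (1.0 is 500 mm), then the turn, a rotation vector about the tool's x, y, z in units of 120 degrees (1.0 is 120 degrees), then the closure, from 0 (fully open) to 1 (shut). A call has 1 to 10 rows; each row is the pose to reach, as a shift and turn from the pose commanded when the call began, along the tool's axes at that moment; what a row does not reach only later rows make up. A row lasts 1/10 s, in which the tool goes at most 50 mm and 8.59 degrees, less where a joint would pass 70% of its speed; a pose out of reach is approached as far as the arm can. A call with a number of a shift or a turn outside -1 to 1 is refused whole. A call with a gripper value outside its range is refused whole. The fingers move at their own pace and stop on an object; "newtons" is the grip in N (left out, the last holds). Time passes only in rows, so rows that repeat a pose let the fingers close. It gives the time, the measured TCP pose, the force, the opening and the grip force at its end, in the units of the state.
- observe(): the state, without advancing time (a new reading comes with each control period).
- grab_frame(name): name is "side" or "top" or "wrist"; returns the picture (400x640x3 uint8, red, green, blue); there is no depth.
- get_calibration(name): a dict with "fovy" (degrees; the focal length in pixels is half the picture's height over the tangent of half this angle, whatever the lens; pixels are square), "cx", "cy" (the principal point, pixels), "k1" (the pictures are not rectified: a ray, as slopes to the right and down, at radius r is drawn at 1 + k1 r^2 times it, then the intrinsics apply), "xyz" and "rotation" of the camera in the world. Camera axes: x right, y down, z forward; pixel columns grow to the right and rows downward; lengths in m; the calibration is good to about 2 mm. A picture is of the moment at which its call begins: read the wrist's pose just before it. get_calibration takes no time and is no camera call; for the wrist camera it gives the pose at the moment of the call.
- job_done(): hands the job in; it is judged then, once.
The state is a dict: "clock": time; "qpos": joint angles; "qd": joint speeds; "joint_efforts": joint torques, N m; "position": TCP position; "tool_rot": TCP orientation; "force": force on the tool from outside, world axes, zero at the start; "moment": the same for the moment, N m; "grip_width": finger opening in m; "finger_force": force on a finger pad.
Only numpy, scipy, OpenCV 4.12 (cv2) and the standard library are available. Lean on these libraries where they do the work, as an engineer would, in place of code of your own. Each camera call takes 0.05 s, during which the arm holds its last target. There are 200 camera calls.

## Task

Lift the orange spacer straight up out from between the two battery-cell nests it is keyed into, without tipping it or dragging the nests along, and stand it upright in the small black open tray. Then push the blue nest along its guide rails, without lifting it, until it is fully home against the grey fixed nest. Both cells must stay in their nests, and the solder reel, the bottle and the red screwdriver must be left where they are.

Things in the scene. Friction and masses are not known exactly. Their poses are not given: they have to be found in the camera images.
- row_base: aluminium plate fixed to the bench, 104 (x) x 222 (y) x 8 mm, y from -131 to +91 mm; rails along y, 8 mm high, 73 mm apart inside. Origin on its underside below the spacer's start. Row along y: grey fixed nest (+y; face y = +21.5, top 40 mm over the bench), orange spacer (y = 0), blue nest (-y). Rail marks at the blue nest's outer edge: white start, green end
- spacer_seat (a point): point on the top of the base plate (8 mm over the bench) where the spacer starts, right above the base's origin; axes as row_base
- spacer_grip (a point): centre of the orange spacer's grip tab (14 mm thick in x, 34 mm long in y, 31 to 74 mm over the foot), 56 mm over its foot. Loose, 140 g. Body 42 x 40 x 32 mm; on its +y and -y faces full-height T keys (67 mm overall in y) sit in upright T grooves of the nests, 1.5 mm play: free only straight up, after 32 mm. Starts standing on the plate, axes as row_base
- slide_nest_center (a point): centre of the loose blue nest (350 g), 70 (x) x 62 (y) x 32 mm, 16 mm over its underside; it stands on the plate between the rails (1.5 mm play each side). Groove in its +y face; -y face plain, 31 mm from here. Axes as row_base; starts at y = -52.5 mm in row_base; home, face to face with the grey nest, y = -9.5 mm
- slide_nest: the same blue nest; origin at the centre of its underside
- cell_a: grey battery cell 53 (x) x 34 (y) x 10 mm lying loose in the blue nest's open pocket (57 x 38 mm, 12 mm deep, floor 20 mm over the nest's underside, centre at y = -5.5 mm of the nest); origin at the centre of its underside
- cell_b: second grey battery cell, 53 (x) x 34 (y) x 10 mm, lying loose in the pocket of the grey fixed nest (pocket centre at x = 0, y = +58 mm of row_base, its floor 28 mm over the bench); origin at the centre of its underside
- tray: small black open tray, loose (200 g), 105 (x) x 66 (y) x 24 mm outside, walls 2 mm, floor 2 mm thick; inside 101 x 62 mm, so the spacer fits with its y axis along the tray's x axis (either way round). Origin at the centre of its underside, on the bench
- reel: orange-flanged reel of solder wire, 56 mm across, 29 mm high; bystander; origin at the centre of its underside
- bottle: small brown dropper bottle, 33 mm across, 102 mm high; bystander; origin at the centre of its underside
- red_driver: screwdriver with red handle, 180 mm long, lying along its y; bystander; origin at the centre of its underside
Not all that is in view belongs to the job. Several things have the shape of the slide_nest; the one meant has the colours described above.

How it is judged:
By the outcome, as a careful person would: the job done as asked, in the order asked, and still so for the second after the job is handed in, with the robot touching nothing.
It also fails if it takes over 51 s, if anything falls off the work surface, if the arm or the gripper's body presses on something with over 40 N, if the wrist force passes 120 N, or if a joint passes its speed limit or range.

## Working session

There is one attempt and no reset: what is moved stays moved. The work goes in short steps, Python scripts to look and compute and a tool call to move; the robot and the scene stay as the last step left them, time stands still between calls to the robot, and variables do not carry over. Pictures are saved under pics/ and viewed, at most 10 in all, crops included, and the job is handed in when it is done.

Besides the shell and the picture viewer there is one more tool, called by a JSON object that holds its "op" and its "data", one argument or row to a line. play_rows: Moves the arm, as the interface text tells. Its arguments: {"type":"object","properties":{"deltas":{"type":"array"},"newtons":{"type":"number"}},"required":["deltas"]}

```bash
mkdir -p pics; cat > h.py <<'E'
from workcell import *
import numpy as np, cv2
from scipy.spatial.transform import Rotation as R
def save(n,f):
    im=grab_frame(n); cv2.imwrite('pics/'+f,im[:,:,::-1]); return im
def ray(c,u,v):
    f=200/np.tan(np.radians(c['fovy'])/2)
    d=np.array([(u-c['cx'])/f,(v-c['cy'])/f]); p=d.copy()
    for _ in range(20): p=d/(1+c['k1']*(p@p))
    return np.array(c['xyz']),rot(c)@np.array([p[0],p[1],1])
def rot(c):
    r=np.array(c['rotation']); return r if r.shape==(3,3) else R.from_euler('xyz',r).as_matrix()
def hit(c,u,v,z):
    o,d=ray(c,u,v); return o+d*(z-o[2])/d[2]
def proj(c,P):
    f=200/np.tan(np.radians(c['fovy'])/2)
    q=rot(c).T@(np.array(P)-c['xyz']); p=q[:2]/q[2]; p=p*(1+c['k1']*(p@p))
    return p*f+[c['cx'],c['cy']]
E
python3 - <<'E'
from h import *
save('top','top0.png');save('side','side0.png')
print(get_calibration('top'));print(get_calibration('side'));print(observe())
E
```

```text
{'fovy': 54.741107729852196, 'cx': 319.82523868014334, 'cy': 198.72505601330485, 'k1': -0.06318598260072052, 'xyz': array([0.39787999, 0.09617835, 0.93484444]), 'rotation': array([-3.02570647,  0.01693608, -1.57886612])}
{'fovy': 51.46410930354026, 'cx': 320.10131317878853, 'cy': 199.61838512658642, 'k1': -0.015232577912407777, 'xyz': array([ 0.37394502, -0.63403007,  0.68232257]), 'rotation': array([-2.24915606, -0.01493692, -0.19955507])}
{'clock': 0.1, 'qpos': array([-1.19718771,  0.52192963, -0.03633403,  1.59988761,  0.02123612,
        1.02107054, -0.11279677]), 'qd': array([-0.00021181, -0.00051329,  0.00049076, -0.00128264, -0.00099451,
       -0.00071766,  0.00040611]), 'joint_efforts': array([ 2.10062302e-03, -9.28483701e+01,  1.98386975e+00, -3.70532191e+01,
        1.81302888e-02,  5.44847280e-03, -9.36619290e-05]), 'position': array([0.26828607, 0.5642043 , 0.23082135]), 'tool_rot': array([-3.14068767e+00,  8.78331064e-05,  2.69779978e+00]), 'force': array([-0.73435385, -0.10679207, -0.10456621]), 'moment': array([ 0.03545401, -0.05821149, -0.02446928]), 'finger_force': 0.0, 'grip_width': 0.08570101349374482}
```

View pics/top0.png

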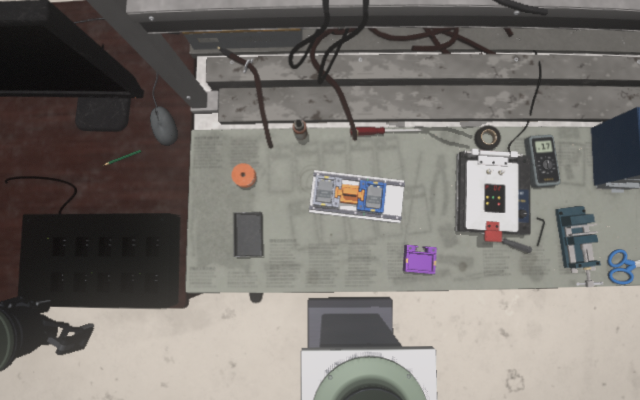

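View pics/side0.png

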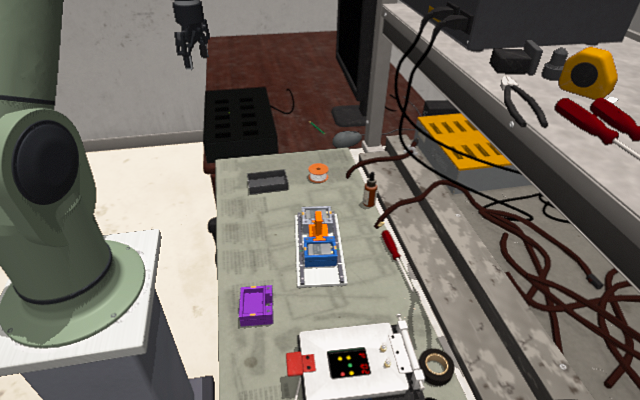

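```bash
python3 - <<'E'
import cv2
im=cv2.imread('pics/top0.png')[150:270,220:420]
cv2.imwrite('pics/crop0.png',cv2.resize(im,None,fx=4,fy=4,interpolation=cv2.INTER_CUBIC))
E
```

```text
(no output)
```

View pics/crop0.png

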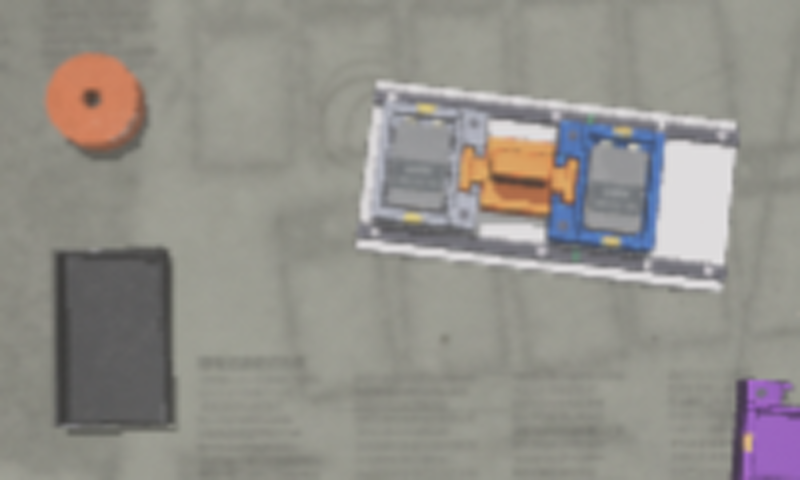

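```bash
python3 - <<'E'
from h import *
c=get_calibration('top'); s=get_calibration('side')
g=lambda u,v,z: hit(c,220+u/4-.375,150+v/4-.375,z)
B=[g(*p,.010) for p in [(375,83),(738,123),(722,290),(357,245)]]
for b in B: print(b)
y=(B[0]-B[1]+B[3]-B[2]); yaw=np.arctan2(y[1],y[0])-np.pi/2
print('L',np.linalg.norm(y)/2,'W',np.linalg.norm(B[0]-B[3]),'yaw',yaw)
ctr=sum(B)/4; ey=np.array([-np.sin(yaw),np.cos(yaw),0]); o=ctr+ey*.020; print('base',o)
T=[g(*p,.024) for p in [(55,250),(168,248),(173,428),(57,425)]]
print('tray',sum(T)/4,[np.linalg.norm(T[i]-T[i-1]) for i in range(4)],'xdir',np.degrees(np.arctan2(*(T[0]-T[3])[1::-1])),np.degrees(np.arctan2(*(T[1]-T[2])[1::-1])))
for n in [(o[0],o[1],.082)]: print(proj(s,n),proj(c,n))
for n,u,v in(('reel',92,98),('reel',92,98)): print(n,g(u,v,.029))
print('bottle',hit(c,302,136,0))
ob=observe();w=get_calibration('wrist');r=R.from_euler('xyz',ob['tool_rot']).as_matrix()
print('cam in tool',r.T@(w['xyz']-ob['position']),r.T@rot(w),w['fovy'])
E
```

```text
[0.57526881 0.12610706 0.01      ]
[ 0.5483788  -0.09362549  0.01      ]
[ 0.44739366 -0.08068664  0.01      ]
[0.4765479  0.13752792 0.01      ]
L 0.22075927535912518 W 0.09937933968707008 yaw -0.12727859480228854
base [0.514436   0.04216893 0.01      ]
tray [0.42198741 0.28141106 0.024     ] [np.float64(0.10333375340951344), np.float64(0.06768369800148478), np.float64(0.10599630759446564), np.float64(0.06869557793852711)] xdir 1.5386733327302573 2.032556295324654
[317.69198823 215.05731033] [350.14860784 190.76958368]
reel [0.56459519 0.29499026 0.029     ]
reel [0.56459519 0.29499026 0.029     ]
bottle [ 6.64526810e-01  1.54254705e-01 -1.11022302e-16]
cam in tool [ 7.58195459e-02 -1.41343742e-04 -1.41671207e-01] [[-1.03350929e-04 -9.55158098e-01 -2.96096263e-01]
 [ 9.99998760e-01 -5.63920041e-04  1.47006919e-03]
 [-1.57112311e-03 -2.96095744e-01  9.55156972e-01]] 64.42331723838653
```

```bash
cat >> h.py <<'E'
def go(x,y,z,yawdeg,tilt=0):
    o=observe(); r=R.from_euler('xyz',o['tool_rot'])
    t=R.from_euler('xyz',[np.pi,0,np.radians(yawdeg)])
    d=r.inv().apply(np.array([x,y,z])-o['position'])/.5
    w=(r.inv()*t).as_rotvec()/np.radians(120)
    print('delta',np.round(np.r_[d,w],4).tolist(),'t',round(o['clock'],2))
E
python3 -c "
from h import *
go(.514,.042,.17,82.7)"
```

```text
delta [-0.8922, -0.7321, 0.1224, -0.0003, 0.0003, 0.5989] t 0.1
```

{"op": "play_rows", "data": {
  "deltas": [
    [-0.892,-0.732,0.122,0,0,0.599,0.2],
    [-0.892,-0.732,0.122,0,0,0.599,0.2],
    [-0.892,-0.732,0.122,0,0,0.599,0.2],
    [-0.892,-0.732,0.122,0,0,0.599,0.2],
    [-0.892,-0.732,0.122,0,0,0.599,0.2],
    [-0.892,-0.732,0.122,0,0,0.599,0.2],
    [-0.892,-0.732,0.122,0,0,0.599,0.2],
    [-0.892,-0.732,0.122,0,0,0.599,0.2],
    [-0.892,-0.732,0.122,0,0,0.599,0.2],
    [-0.892,-0.732,0.122,0,0,0.599,0.2]
  ]
}}

```text
clock: 1.1
position: [0.4804, 0.1128, 0.1785]
tool_rot: [3.142, 0.0, 1.441]
force: [1.3, 0.3, 0.8]
grip_width: 0.0685
finger_force: 0.0
```

```bash
python3 -c "
from h import *
print(observe()['position'],observe()['tool_rot'])
go(.514,.042,.17,82.7)"
```

```text
[0.4804432  0.1127924  0.17851614] [3.14157111e+00 9.01612508e-05 1.44141557e+00]
delta [-0.1317, 0.0848, 0.017, 0.0, 0.0, -0.0009] t 1.1
```

{"op": "play_rows", "data": {
  "deltas": [
    [-0.132,0.085,0.017,0,0,0,0.2],
    [-0.132,0.085,0.017,0,0,0,0.2],
    [-0.132,0.085,0.017,0,0,0,0.2],
    [-0.132,0.085,0.017,0,0,0,0.2]
  ]
}}

```text
clock: 1.5
position: [0.5136, 0.0432, 0.1699]
tool_rot: [-3.141, 0.0, 1.442]
force: [-0.2, 0.9, 0.5]
grip_width: 0.0685
finger_force: 0.0
```

```bash
python3 -c "
from h import *
import json
w=get_calibration('wrist');im=save('wrist','w1.png');json.dump({k:(v.tolist() if hasattr(v,'tolist') else v) for k,v in w.items()},open('w1.json','w'))
print(observe()['position'],observe()['tool_rot'],observe()['qpos'])
cv2.imwrite('pics/w1c.png',cv2.resize(im[:,:,::-1],(800,500),interpolation=cv2.INTER_CUBIC))
"
```

```text
[0.51348762 0.04416029 0.17003032] [-3.14092357e+00 -1.29927040e-04  1.44343919e+00] [-0.45530517  0.45291929  0.33862889  1.95988328 -0.21230062  0.76332751
 -0.12137906]
```

View pics/w1c.png

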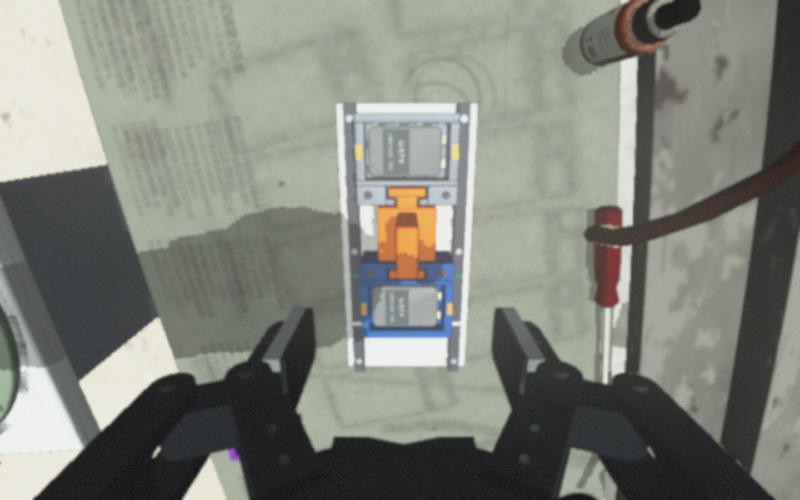

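```bash
python3 - <<'E'
from h import *
import json
w=json.load(open('w1.json'))
g=lambda u,v,z: hit(w,u/1.25,v/1.25,z)
B=[g(*p,.008) for p in [(337,103),(478,103),(465,367),(348,367)]]
for b in B: print(b)
y=(B[0]-B[3]+B[1]-B[2]); yaw=np.arctan2(y[1],y[0])-np.pi/2
ctr=sum(B)/4; ex=np.array([np.cos(yaw),np.sin(yaw),0]);ey=np.array([-np.sin(yaw),np.cos(yaw),0]); o=ctr+ey*.020
print('L',np.linalg.norm(y)/2,[np.linalg.norm(B[i]-B[(i+1)%4]) for i in range(4)],'yaw',np.degrees(yaw),'base',o)
o[2]=0
for P in [(-.007,.017,.082),(.007,.017,.082),(.007,-.017,.082),(-.007,-.017,.082),(-.007,.017,.04),(-.035,.021,.04),(-.035,-.0835,.04),(.035,-.0835,.04)]:
    print(P,1.25*proj(w,o+P[0]*ex+P[1]*ey+[0,0,P[2]]))
E
```

```text
[0.47717581 0.13808233 0.008     ]
[0.57874198 0.12493738 0.008     ]
[ 0.55094469 -0.09520305  0.008     ]
[ 0.44751028 -0.08189738  0.008     ]
L 0.22192775889229757 [np.float64(0.10241325692794204), np.float64(0.2218884876983208), np.float64(0.1042867104640251), np.float64(0.22197098334867915)] yaw -7.438556269843244 base [0.51618245 0.0413115  0.008     ]
(-0.007, 0.017, 0.082) [396.35240569 227.40363305]
(0.007, 0.017, 0.082) [419.76856904 227.43560277]
(0.007, -0.017, 0.082) [419.04423322 280.22485882]
(-0.007, -0.017, 0.082) [396.58778033 280.19278552]
(-0.007, 0.017, 0.04) [397.46422047 212.08505678]
(-0.035, 0.021, 0.04) [357.26654453 206.43735793]
(-0.035, -0.0835, 0.04) [361.87048817 338.87817438]
(0.035, -0.0835, 0.04) [452.02246654 339.01723849]
```

```bash
python3 -c "
from h import *
go(.5158,.0413,.045,82.56)"
```

```text
delta [-0.0051, 0.0055, 0.2501, -0.0003, -0.0001, 0.0012] t 1.55
```

{"op": "play_rows", "data": {
  "deltas": [
    [-0.004,0.005,0.08,0,0,0.001,0.3],
    [-0.004,0.005,0.16,0,0,0.001,0.3],
    [-0.004,0.005,0.2,0,0,0.001,0.3],
    [-0.004,0.005,0.2,0,0,0.001,0.3],
    [-0.004,0.005,0.2,0,0,0.001,0.3]
  ]
}}

```text
clock: 2.05
position: [0.516, 0.0421, 0.0708]
tool_rot: [-3.141, -0.0, 1.442]
force: [0.4, 0.1, -0.1]
grip_width: 0.0595
finger_force: 0.0
```

```bash
python3 -c "
from h import *
print(observe())
go(.5158,.0413,.045,82.56)"
```

```text
{'clock': 2.05, 'qpos': array([-0.38749246,  0.61657122,  0.26133027,  2.01341784, -0.2916807 ,
        0.54683912, -0.05019603]), 'qd': array([ 0.00066459, -0.02640269,  0.00925289, -0.00850738,  0.00152269,
        0.00307662,  0.00159936]), 'joint_efforts': array([ 1.80796157e-01, -7.96437693e+01,  8.16607922e+00, -2.05155623e+01,
       -9.19905142e-02, -2.02433355e-01,  6.50611217e-02]), 'position': array([0.51603691, 0.04210135, 0.07083955]), 'tool_rot': array([-3.14149628e+00, -1.09564263e-04,  1.44220102e+00]), 'force': array([ 0.35598309,  0.08974133, -0.10285098]), 'moment': array([-0.03999345,  0.01404401, -0.01845654]), 'finger_force': 0.0, 'grip_width': 0.059498625743154815}
delta [-0.0017, -0.0003, 0.0517, -0.0, -0.0001, 0.0006] t 2.05
```

{"op": "play_rows", "data": {
  "deltas": [
    [-0.001,0,0.025,0,0,0,0.3],
    [-0.001,0,0.051,0,0,0,0.3],
    [-0.001,0,0.051,0,0,0,0.5],
    [-0.001,0,0.051,0,0,0,0.7],
    [-0.001,0,0.051,0,0,0,1],
    [-0.001,0,0.051,0,0,0,1],
    [-0.001,0,0.051,0,0,0,1],
    [-0.001,0,0.051,0,0,0,1],
    [-0.001,0,0.051,0,0,0,1],
    [-0.001,0,0.051,0,0,0,1]
  ],
  "newtons": 45
}}

```text
clock: 3.05
position: [0.5161, 0.0409, 0.045]
tool_rot: [3.141, -0.0, 1.441]
force: [-0.9, -0.3, 6.1]
grip_width: 0.0133
finger_force: 48.5
```

{"op": "play_rows", "data": {
  "deltas": [
    [0,0,-0.008,0,0,0,1],
    [0,0,-0.02,0,0,0,1],
    [0,0,-0.035,0,0,0,1],
    [0,0,-0.05,0,0,0,1],
    [0,0,-0.065,0,0,0,1],
    [0,0,-0.08,0,0,0,1],
    [0,0,-0.095,0,0,0,1],
    [0,0,-0.11,0,0,0,1],
    [0,0,-0.14,0,0,0,1],
    [0,0,-0.14,0,0,0,1]
  ]
}}

```text
clock: 4.05
position: [0.5168, 0.0409, 0.1163]
tool_rot: [3.139, -0.001, 1.441]
force: [-0.1, 0.1, -2.2]
grip_width: 0.0134
finger_force: 47.5
```

```bash
python3 -c "
from h import *
w=get_calibration('wrist');im=save('wrist','w2.png')
print(observe()['force'],observe()['grip_width'])
go(.422,.2814,.125,181.8)
"
```

```text
[ 0.50268819 -0.322638   -2.11241258] 0.013587752121367036
delta [0.4524, -0.2493, -0.0194, 0.0007, 0.0004, -0.8269] t 4.1
```

View pics/w2.png

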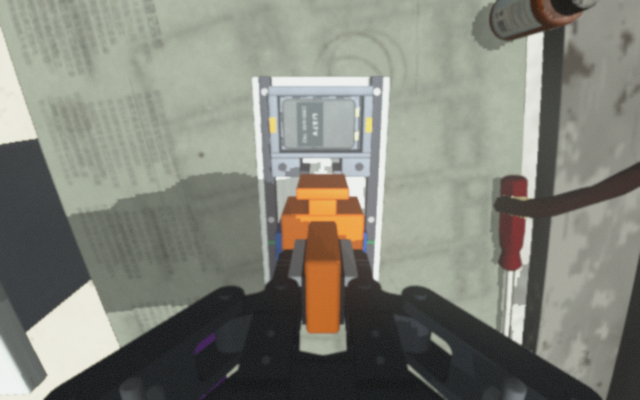

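{"op": "play_rows", "data": {
  "deltas": [
    [0.04,-0.022,-0.02,0,0,-0.06,1],
    [0.09,-0.05,-0.02,0,0,-0.12,1],
    [0.14,-0.075,-0.02,0,0,-0.18,1],
    [0.18,-0.1,-0.02,0,0,-0.24,1],
    [0.22,-0.125,-0.02,0,0,-0.3,1],
    [0.26,-0.145,-0.02,0,0,-0.36,1],
    [0.29,-0.165,-0.02,0,0,-0.42,1],
    [0.33,-0.185,-0.02,0,0,-0.48,1],
    [0.36,-0.2,-0.02,0,0,-0.54,1],
    [0.39,-0.215,-0.02,0,0,-0.6,1]
  ]
}}

```text
clock: 5.1
position: [0.434, 0.2488, 0.1241]
tool_rot: [-3.141, -0.001, 2.703]
force: [-0.9, -1.0, -2.0]
grip_width: 0.0137
finger_force: 47.3
```

```bash
python3 -c "
from h import *
go(.422,.2814,.12,181.8)
"
```

```text
delta [0.0493, 0.0489, 0.0082, -0.0002, -0.0004, -0.2243] t 5.1
```

{"op": "play_rows", "data": {
  "deltas": [
    [0.012,0.012,0.008,0,0,-0.06,1],
    [0.024,0.024,0.008,0,0,-0.12,1],
    [0.036,0.036,0.008,0,0,-0.18,1],
    [0.049,0.049,0.008,0,0,-0.224,1],
    [0.049,0.049,0.008,0,0,-0.224,1],
    [0.049,0.049,0.008,0,0,-0.224,1]
  ]
}}

```text
clock: 5.7
position: [0.4229, 0.2803, 0.1203]
tool_rot: [-3.141, -0.001, -3.119]
force: [0.7, 0.5, -2.5]
grip_width: 0.0132
finger_force: 47.3
```

```bash
python3 -c "
from h import *
w=get_calibration('wrist');im=save('wrist','w3.png')
c=get_calibration('wrist')
ob=observe();print(ob['position'],ob['tool_rot'],ob['qpos'])
for z in (0,):
  for s,t in ((1,1),(1,-1),(-1,1),(-1,-1)): print(s,t,proj(c,[.422+s*.0525,.2814+t*.033,.024]))
go(.422,.2814,.04,181.8)
"
```

```text
[0.42302173 0.28014863 0.12038581] [-3.14114530e+00 -4.64825165e-04 -3.11945724e+00] [-0.58369187  0.49973024 -0.15565506  1.99779615  0.12257696  0.65344239
  0.77481296]
1 1 [361.76684035 257.16415291]
1 -1 [282.96741805 255.68118563]
-1 1 [370.06679851 129.90602015]
-1 -1 [280.84577543 127.91576848]
delta [0.0019, 0.0026, 0.1608, -0.0002, -0.0002, -0.0044] t 5.75
```

View pics/w3.png

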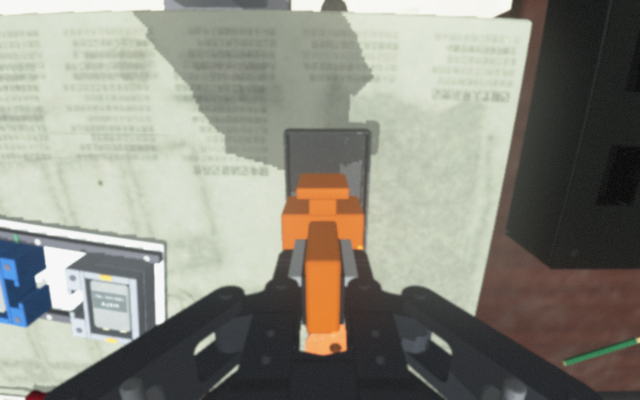

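{"op": "play_rows", "data": {
  "deltas": [
    [0,0.004,0.04,0,0,-0.004,1],
    [0,0.004,0.08,0,0,-0.004,1],
    [0,0.004,0.11,0,0,-0.004,1],
    [0,0.004,0.13,0,0,-0.004,1],
    [0,0.004,0.145,0,0,-0.004,1],
    [0,0.004,0.153,0,0,-0.004,1],
    [0,0.004,0.158,0,0,-0.004,1],
    [0,0.004,0.161,0,0,-0.004,1],
    [0,0.004,0.161,0,0,-0.004,1]
  ]
}}

```text
clock: 6.65
position: [0.4231, 0.2828, 0.0404]
tool_rot: [3.141, 0.0, -3.108]
force: [0.7, -0.9, -2.2]
grip_width: 0.0137
finger_force: 47.4
```

{"op": "play_rows", "data": {
  "deltas": [
    [0,0,0.002,0,0,0,1],
    [0,0,0.003,0,0,0,1],
    [0,0,0.004,0,0,0,1],
    [0,0,0.004,0,0,0,1]
  ]
}}

```text
clock: 7.05
position: [0.4231, 0.2828, 0.039]
tool_rot: [3.141, 0.001, -3.108]
force: [-2.9, -2.4, 15.4]
grip_width: 0.0137
finger_force: 49.9
```

{"op": "play_rows", "data": {
  "deltas": [
    [0,0,-0.001,0,0,0,0.75],
    [0,0,-0.001,0,0,0,0.7],
    [0,0,-0.001,0,0,0,0.6],
    [0,0,-0.001,0,0,0,0.5],
    [0,0,-0.001,0,0,0,0.45],
    [0,0,-0.001,0,0,0,0.45],
    [0,0,-0.06,0,0,0,0.45],
    [0,0,-0.16,0,0,0,0.45],
    [0,0,-0.26,0,0,0,0.45],
    [0,0,-0.26,0,0,0,0.45]
  ]
}}

```text
clock: 8.05
position: [0.425, 0.2843, 0.1738]
tool_rot: [3.137, 0.007, -3.108]
force: [0.4, 0.7, -2.0]
grip_width: 0.0465
finger_force: 0.0
```

```bash
python3 -c "
from h import *
a=save('wrist','w4.png')[:,:,::-1];b=save('top','t4.png')[:,:,::-1]
print(observe()['position'],observe()['grip_width'])
cv2.imwrite('pics/m4.png',np.vstack([cv2.resize(a[100:400,140:520],None,fx=.92,fy=.92)[:, :].copy()[:276,:349], cv2.resize(cv2.resize(b[150:260,220:420],None,fx=2.5,fy=2.5,interpolation=2),(349,192))]))
go(.53,-.06,.17,82.56)
"
```

```text
[0.42341838 0.28294814 0.16930131] 0.047500423796968026
delta [-0.1902, -0.6926, -0.0019, 0.0013, 0.0002, 0.8279] t 8.15
```

View pics/m4.png

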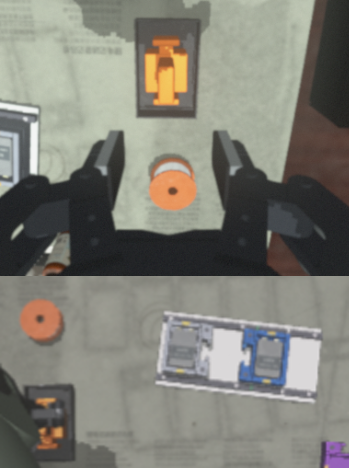

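```bash
python3 -c "
from h import *
go(.5005,-.0777,.16,82.56)
"
```

```text
delta [-0.13, -0.7261, 0.018, 0.0013, 0.0002, 0.8279] t 8.15
```

{"op": "play_rows", "data": {
  "deltas": [
    [-0.13,-0.726,0.018,0.001,0,0.828,0.65],
    [-0.13,-0.726,0.018,0.001,0,0.828,0.65],
    [-0.13,-0.726,0.018,0.001,0,0.828,0.65],
    [-0.13,-0.726,0.018,0.001,0,0.828,0.65],
    [-0.13,-0.726,0.018,0.001,0,0.828,0.65],
    [-0.13,-0.726,0.018,0.001,0,0.828,0.65],
    [-0.13,-0.726,0.018,0.001,0,0.828,0.65],
    [-0.13,-0.726,0.018,0.001,0,0.828,0.65],
    [-0.13,-0.726,0.018,0.001,0,0.828,0.65],
    [-0.13,-0.726,0.018,0.001,0,0.828,0.65]
  ]
}}

```text
clock: 9.15
position: [0.4993, -0.0788, 0.1579]
tool_rot: [-3.138, 0.002, 1.667]
force: [-0.2, 0.6, 0.0]
grip_width: 0.0297
finger_force: 0.0
```

```bash
python3 -c "
from h import *
go(.5005,-.0777,.12,82.56)
"
```

```text
delta [0.0022, 0.0028, 0.0758, -0.0017, 0.001, 0.1081] t 9.15
```

{"op": "play_rows", "data": {
  "deltas": [
    [0.0,0.0,0.076,0,0,0.108,0.65],
    [0.0,0.0,0.076,0,0,0.108,0.65],
    [0.0,0.0,0.076,0,0,0.108,0.65],
    [0.0,0.0,0.076,0,0,0.108,0.65]
  ]
}}

```text
clock: 9.55
position: [0.4999, -0.0779, 0.1208]
tool_rot: [-3.14, 0.002, 1.452]
force: [-1.7, -0.1, 0.6]
grip_width: 0.03
finger_force: 0.0
```

```bash
python3 -c "
from h import *
w=get_calibration('wrist');im=save('wrist','w5.png')
ob=observe();print(ob['position'],ob['tool_rot'])
go(.5005,-.0777,.020,82.56)
"
```

```text
[ 0.50008469 -0.07791191  0.12115829] [-3.14048363e+00  1.65597222e-03  1.45172575e+00]
delta [0.0009, 0.001, 0.2023, -0.0005, 0.0008, 0.0051] t 9.6
```

View pics/w5.png

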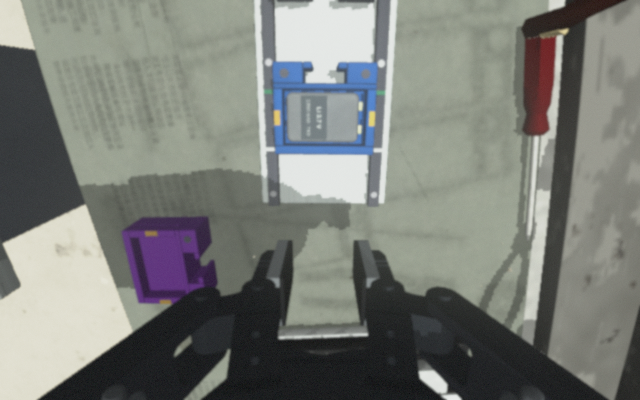

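{"op": "play_rows", "data": {
  "deltas": [
    [0.001,0.001,0.06,0,0,0.004,0.65],
    [0.001,0.001,0.12,0,0,0.004,0.65],
    [0.001,0.001,0.17,0,0,0.004,0.65],
    [0.001,0.001,0.19,0,0,0.004,0.65],
    [0.001,0.001,0.2,0,0,0.004,0.65],
    [0.001,0.001,0.2,0,0,0.004,0.65]
  ]
}}

```text
clock: 10.2
position: [0.5008, -0.0777, 0.0216]
tool_rot: [-3.141, 0.001, 1.441]
force: [0.7, 0.4, 0.8]
grip_width: 0.0301
finger_force: 0.0
```

```bash
python3 -c "
from h import *
ob=observe();print(ob['position'],ob['force'])
e=np.array([.1295,.9916,0]);o=np.array([.516,.0413,.02])
print((ob['position']-o)@e)
go(*(o-.0515*e),82.56)
"
```

```text
[ 0.50077448 -0.07771369  0.02158744] [0.70771868 0.36366038 0.7702308 ]
-0.11998568411240358
delta [0.137, -0.0006, 0.003, -0.0003, 0.0006, 0.0001] t 10.2
```

Approach and push at 40 mm/s.

{"op": "play_rows", "data": {
  "deltas": [
    [0.01,0,0.001,0,0,0,0.65],
    [0.02,0,0.001,0,0,0,0.65],
    [0.03,0,0.001,0,0,0,0.65],
    [0.038,0,0.001,0,0,0,0.65],
    [0.044,0,0.001,0,0,0,0.65],
    [0.05,0,0.001,0,0,0,0.65],
    [0.056,0,0.001,0,0,0,0.65],
    [0.062,0,0.001,0,0,0,0.65],
    [0.068,0,0.001,0,0,0,0.65],
    [0.074,0,0.001,0,0,0,0.65]
  ]
}}

```text
clock: 11.2
position: [0.5054, -0.0408, 0.0207]
tool_rot: [-3.141, 0.001, 1.441]
force: [-0.5, -2.2, 0.8]
grip_width: 0.0298
finger_force: 1.1
```

{"op": "play_rows", "data": {
  "deltas": [
    [0.006,0,0,0,0,0,0.65],
    [0.012,0,0,0,0,0,0.65],
    [0.018,0,0,0,0,0,0.65],
    [0.024,0,0,0,0,0,0.65],
    [0.03,0,0,0,0,0,0.65],
    [0.036,0,0,0,0,0,0.65],
    [0.042,0,0,0,0,0,0.65],
    [0.047,0,0,0,0,0,0.65],
    [0.05,0,0,0,0,0,0.65],
    [0.05,0,0,0,0,0,0.65]
  ]
}}

```text
clock: 12.2
position: [0.5085, -0.0157, 0.0206]
tool_rot: [-3.141, 0.001, 1.441]
force: [-1.0, -0.4, -0.9]
grip_width: 0.0299
finger_force: 0.0
```

{"op": "play_rows", "data": {
  "deltas": [
    [0.004,0,0,0,0,0,0.65],
    [0.008,0,0,0,0,0,0.65],
    [0.01,0,0,0,0,0,0.65],
    [0.01,0,0,0,0,0,0.65]
  ]
}}

```text
clock: 12.6
position: [0.5093, -0.0109, 0.0206]
tool_rot: [-3.141, 0.001, 1.441]
force: [-0.1, -0.3, -0.2]
grip_width: 0.0298
finger_force: 0.0
```

{"op": "play_rows", "data": {
  "deltas": [
    [0.002,0,0,0,0,0,0.65],
    [0.004,0,0,0,0,0,0.65],
    [0.004,0,0,0,0,0,0.65]
  ]
}}

```text
clock: 12.9
position: [0.5095, -0.0098, 0.0206]
tool_rot: [-3.141, 0.002, 1.44]
force: [-0.2, -5.6, 0.5]
grip_width: 0.0298
finger_force: 2.8
```

{"op": "play_rows", "data": {
  "deltas": [
    [0.001,0,0,0,0,0,0.65],
    [0.002,0,0,0,0,0,0.65],
    [0.002,0,0,0,0,0,0.65]
  ]
}}

```text
clock: 13.2
position: [0.5094, -0.0098, 0.0206]
tool_rot: [-3.141, 0.003, 1.439]
force: [-1.4, -11.2, -0.3]
grip_width: 0.0297
finger_force: 5.6
```

```bash
python3 -c "
from h import *
im=save('wrist','w6.png')
cv2.imwrite('pics/w6c.png',cv2.resize(im[:260,180:460,::-1],None,fx=2.1,fy=2.1,interpolation=2))
ob=observe();print(ob['position'],ob['force'],ob['clock'])
"
```

```text
[ 0.50944904 -0.00980446  0.02062826] [ -0.78542094 -10.61576574  -0.03197372] 13.25
```

View pics/w6c.png

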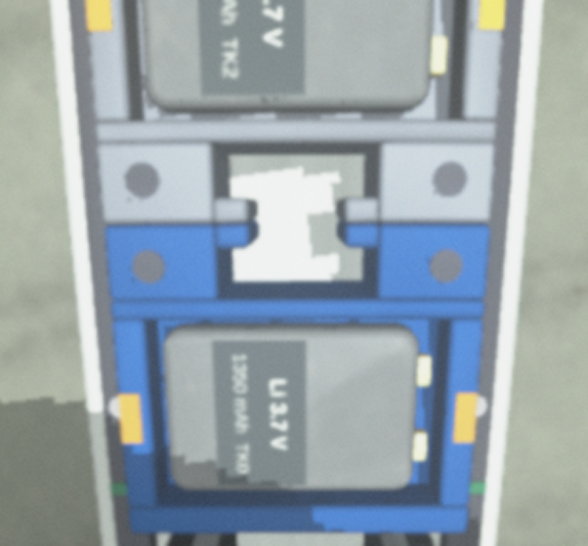

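The blue nest meets the grey nest with no gap (seam at crop row 222) and both cells are in their pockets. I'm backing off.

{"op": "play_rows", "data": {
  "deltas": [
    [-0.01,0,0,0,0,0,0.65],
    [-0.03,0,0,0,0,0,0.65],
    [-0.06,0,0,0,0,0,0.65],
    [-0.08,0,-0.02,0,0,0,0.65],
    [-0.08,0,-0.1,0,0,0,0.65],
    [-0.08,0,-0.2,0,0,0,0.65],
    [-0.08,0,-0.28,0,0,0,0.65],
    [-0.08,0,-0.28,0,0,0,0.65],
    [-0.08,0,-0.28,0,0,0,0.65]
  ]
}}

```text
clock: 14.15
position: [0.5049, -0.0477, 0.1619]
tool_rot: [3.14, 0.001, 1.441]
force: [-1.0, -0.4, -1.0]
grip_width: 0.0298
finger_force: 0.0
```

```bash
python3 -c "
from h import *
a=save('wrist','w7.png')[:,:,::-1];b=save('side','s7.png')[:,:,::-1]
cv2.imwrite('pics/m7.png',np.hstack([a[:300,170:470],cv2.resize(b[140:290,210:430],None,fx=2,fy=2,interpolation=2)]))
print(observe()['position'],observe()['qd'].round(3))
"
```

```text
[ 0.50404981 -0.0477128   0.16025851] [ 0.004  0.017 -0.001  0.002 -0.001 -0.001 -0.001]
```

View pics/m7.png

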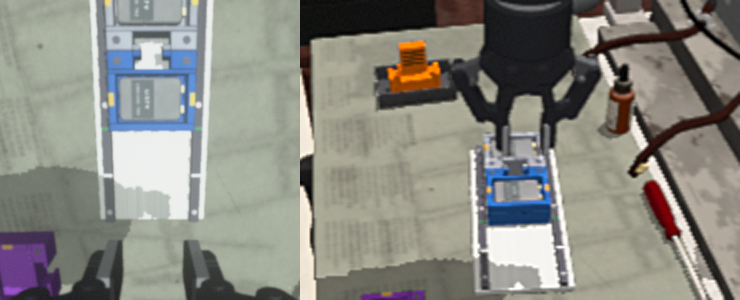

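The blue nest is at the green marks, the spacer is upright in the tray, and the gripper is clear of everything.

```bash
python3 -c "
from workcell import *
print(job_done())"
```

```text
the job is handed in; nothing more can be done
None
```

I handed the job in at about 14 s: the orange spacer stands upright in the black tray, the blue nest is home against the grey nest, and both cells are in their pockets; nothing touched the reel, bottle or red screwdriver.

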